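# Pin a stack of scroll-saw blanks

## Task

Get two plywood blanks ready for sawing as one: lay the loose light blank with the big round hole flat on top of the matching blank that already lies on the blue jig, squared up with it and with the holes in line. Then take the red-knobbed pin out of the green stand and lower it through both blanks into the jig until its collar sits flat on the upper blank, and let go. Set both things down, do not drop them.

Things in the scene. Friction and masses are not known exactly. Their poses are not given: they have to be found in the camera images.
- jig: Fixed blue block 140 x 76 x 30 mm on the table, with a vertical 37 mm through hole in its middle and two low aluminium end stops on top (10 mm high, inner faces 114 mm apart). Origin: centre of its underside, below the hole; x along its 140 mm length, y across, z up.
- lower: Light wooden blank 100 x 56 x 15 mm, 34 mm round hole through its middle, lying loose on the jig between the end stops, its hole within about 5 mm of the jig's at the start. Origin: centre of its underside, on the hole's axis, 30 mm above the table; x along its length, y across its width, z up.
- blank: Loose blank: light wood, 100 x 56 x 15 mm, 34 mm hole through its middle, 50 g, flat on the table left (+y) of the jig. Beside it, in any order, two like-sized blanks not wanted: light with no hole, dark with a 14 mm hole. Origin: centre of its underside, on the hole's axis; x along its length, y across its 56 mm width (grip there), z up. Either way round is right.
- pin: Pin, 120 g, upright in a fixed green stand 50 mm high, right (-y) of the jig; the yellow-knobbed pin 90 mm away is too short, not wanted. Origin: centre of its collar's underside, resting on the stand; z up. Below: steel shaft 16 mm wide, 46 long, last 10 tapered to 8 wide. Above: collar 46 wide, 6 thick, then red knob 24 wide, 45 tall. Stand's holes are 23 wide.
Things that resemble listed ones, but are neither listed nor needed, are in the scene too. Several things have the shape of the jig; the one meant has the colours described above.

How it is judged:
On the way:
1. the loose blank lies flat on the lower blank, released, squared up and hole over hole (horizontal distance between blank and lower below 0.015 m and z of blank in the frame of lower between 0.011 and 0.019 m and angle between blank's own z axis and vertical below 0.1 rad and angle between the x axis of blank and the x axis of lower, either way round below 0.26 rad and contact force between blank and the fingers below 0.2 N), for 0.2 s.
At the end, for the whole second after the job is handed in: Lower blank on the jig (15 mm), upper blank flat on it (holes within 15 mm, square within 15 deg, tilt under 6 deg), red pin through all: collar on the upper blank, within 13 mm of its hole and 15 mm of the jig's, tilt under 7 deg. Heights within 4 mm, all at rest (horizontal distance between each of lower, pin and jig below 0.015 m and z of lower in the frame of jig between 0.026 and 0.034 m and horizontal distance between blank and lower below 0.015 m and z of blank in the frame of lower between 0.011 and 0.019 m and angle between blank's own z axis and vertical below 0.1 rad and angle between the x axis of blank and the x axis of lower, either way round below 0.26 rad and horizontal distance between pin and blank below 0.013 m and z of pin in the frame of blank between 0.011 and 0.019 m and angle between pin's own z axis and vertical below 0.12 rad and linear speed of each of pin, blank below 0.02 m/s); the robot touches nothing.
It fails at once if the loose blank is dropped (falls freely faster than 0.8 m/s, about 30 mm) (linear speed of blank above 0.8 m/s and contact force between blank and anything else below 0.01 N).
It fails at once if the pin is dropped (falls freely faster than 0.8 m/s, about 30 mm) (linear speed of pin above 0.8 m/s and contact force between pin and anything else below 0.01 N).
It also fails if it takes over 61 s, if anything falls off the work surface, if the arm or the gripper's body presses on something with over 40 N, if the wrist force passes 120 N, or if a joint passes its speed limit or range.

## Robot

A 7-joint arm with a two-finger parallel gripper is mounted at the origin on the work surface. World frame = base frame: x ahead of the robot, y to its left, z up, the work surface at z = 0. Lengths are in m, angles in rad, forces in N, time in s.
With the tool pointing down it reaches from about 0.4 to 0.925 m from the base axis. Payload 4.1 kg.
Tool frame: the origin (TCP) lies at the very end of the fingers, on their centre line; the grasp point (between the pads) lies 19 mm behind it; y points along the fingers, x is the direction in which the jaws open and shut, and the axes are right-handed (so a half turn about y gives the same grasp; the last joint's range is limited). The gripper opens to 85 mm and grips with 20 to 120 N. Pads are 22 mm wide; open, the fingers measure 114 mm over their backs; the gripper's body (76 mm by 85 mm) begins 54 mm behind the grasp point. The pads swing forward as they close: fully open they stand 13 mm farther back than shut.
Start: joints at [-1.346, 0.398, 0.045, 1.537, -0.019, 1.207, -0.051], TCP at [0.207, 0.616, 0.231] pointing down, gripper open.
Joint ranges: [-2.82, 2.82], [-0.49, 2.23], [-1.37, 1.46], [0, 2.46], [-1.36, 4.5], [0.23, 2], [-2.94, 2.94]. Speed limits (rad/s): [2.57, 2.57, 3.14, 3.14, 3.14, 3.14, 3.14].

## Interface

Orientations are given as a rotation vector (axis times angle).
In Python, from rig import bot gives the robot as it stands.
- The arm moves only by the tool servo_tool, never from a script. Its argument "motion" is a list of rows, each an object with "fingers": the gripper command: -1 is shut, 1 is fully open, values between are in proportion; "translation": the shift along the tool's x, y, z in units of 30 mm (1.0 is 30 mm), a list of three; "roll": the turn about the tool's y in degrees. A call has 1 to 8 rows; each row shifts and turns the commanded pose from where the row before left it, along the tool's axes as they then stand; what a row does not reach is not made up. A row lasts 1/8 s, in which the tool goes at most 62.5 mm and 10.7 degrees, less where a joint would pass 70% of its speed; a pose out of reach is approached as far as the arm can. A call is refused whole if a number of a shift passes 1 or a number of a turn 10.7, either way. A call with a gripper value outside its range is refused whole. The fingers move at their own pace and stop on an object; the grip force is fixed at half the most. Time passes only in rows, so rows that do not move let the fingers close. It gives the time, the measured TCP pose, the force and the opening at its end, in the units of the state.
- bot.observe(): the state, without advancing time (a new reading comes with each control period).
- bot.camera(name): name is "side" or "top" or "wrist"; returns the picture (420x560x3 uint8, red, green, blue); there is no depth.
- bot.get_calibration(name): a dict with "mtx" (3x3 intrinsics, pixels), "cam_to_world" (4x4, takes a point from camera to world coordinates); the wrist camera has in their place "tool_from_camera" (4x4, takes a point from camera to tool coordinates, whose origin is the TCP and whose axes are the tool frame's). Camera axes: x right, y up, looking along -z (the intrinsics and any distortion apply to the point x, -y, -z); pixel columns grow to the right and rows downward; lengths in m; the calibration is good to about 2 mm. A picture is of the moment at which its call begins: read the wrist's pose just before it. get_calibration takes no time and is no camera call.
- bot.sign_off(): hands the job in, once; it reports no verdict.
The state is a dict: "clock": time; "q": joint angles; "joint_vel": joint speeds; "tau": joint torques, N m; "ee_pos": TCP position; "orientation": TCP orientation; "force": force on the tool from outside, world axes, zero at the start; "wrist_torque": the same for the moment, N m; "opening": opening from 0.0 (shut) to 1.0 (fully open).
Only numpy, scipy, OpenCV 4.12 (cv2) and the standard library are available. Lean on these libraries where they do the work, as an engineer would, in place of code of your own. Each camera call takes 0.05 s, during which the arm holds its last target.

## Working session

There is one attempt and no reset: what is moved stays moved. The work goes in short steps, Python scripts to look and compute and a tool call to move; the robot and the scene stay as the last step left them, time stands still between calls to the robot, and variables do not carry over. Pictures are saved under pics/ and viewed, and the job is handed in when it is done.

Besides the shell and the picture viewer there is one more tool, called after "Emit:" as name(argument=value, ...) on one line, values as JSON. servo_tool: Moves the arm, as the interface text tells. Its arguments: {"type":"object","properties":{"motion":{"type":"array","items":{"type":"object","properties":{"fingers":{"type":"number"},"translation":{"type":"array","items":{"type":"number"}},"roll":{"type":"number"}}}}},"required":["motion"]}

```bash
mkdir -p pics; ls
cat > h.py <<'E'
import numpy as np,cv2
from rig import bot
from scipy.spatial.transform import Rotation as R
def snap(n,f):
    im=bot.camera(n); cv2.imwrite('pics/'+f+'.png',cv2.cvtColor(np.ascontiguousarray(im),cv2.COLOR_RGB2BGR)); return im
E
python3 - <<'E'
from h import *
s=bot.observe(); print(s)
print(R.from_rotvec(s['orientation']).as_matrix().round(3))
for n in ['top','side','wrist']:
    print(n,bot.get_calibration(n)); snap(n,n+'0')
E
```

```text
pics
{'clock': 0.0, 'q': array([-1.34595372,  0.39918627,  0.04505832,  1.53788744, -0.01870925,
        1.20690991, -0.05069263]), 'joint_vel': array([ 0.00103663, -0.00014926, -0.00091939,  0.00036206, -0.00010999,
        0.00059595,  0.0003306 ]), 'tau': array([ 4.40454687e-04, -4.75123322e+01,  1.36513822e+00, -2.54216123e+01,
        1.17018807e-02,  9.65446903e-03, -9.22722847e-06]), 'ee_pos': array([0.20662473, 0.61560709, 0.23026436]), 'orientation': array([-1.34643336, -0.96640634,  0.96891701]), 'force': array([ 0.43014022, -0.18193102,  0.1208088 ]), 'wrist_torque': array([ 0.0409705 ,  0.00841047, -0.05246996]), 'opening': 1.001669721472348}
[[ 0.318 -0.    -0.948]
 [ 0.948 -0.002  0.318]
 [-0.002 -1.    -0.   ]]
top {'mtx': array([[498.42664253,   0.        , 279.68892402],
       [  0.        , 498.42664253, 217.58650128],
       [  0.        ,   0.        ,   1.        ]]), 'cam_to_world': array([[-0.00332467,  0.98140628, -0.19191316,  0.20832843],
       [-0.9999756 , -0.00444195, -0.00539185,  0.00473963],
       [-0.00614406,  0.19189055,  0.9813971 ,  1.17449978]
[... 325 characters left out ...]
7151,  0.58663788, -0.68126686, -0.75086098],
       [ 0.0128821 ,  0.76178973,  0.64769627,  0.81020655],
       [ 0.        ,  0.        ,  0.        ,  1.        ]])}
wrist {'mtx': array([[348.87942574,   0.        , 280.9713969 ],
       [  0.        , 348.87942574, 209.9987356 ],
       [  0.        ,   0.        ,   1.        ]]), 'tool_from_camera': array([[ 9.99998959e-01,  1.41612024e-03,  2.75676824e-04,
         1.27242360e-03],
       [-1.80112263e-04,  3.12131530e-01, -9.50038881e-01,
        -1.42181269e-01],
       [-1.43141672e-03,  9.50037843e-01,  3.12131460e-01,
         8.05360245e-02],
       [ 0.00000000e+00,  0.00000000e+00,  0.00000000e+00,
         1.00000000e+00]])}
```

View pics/top0.png

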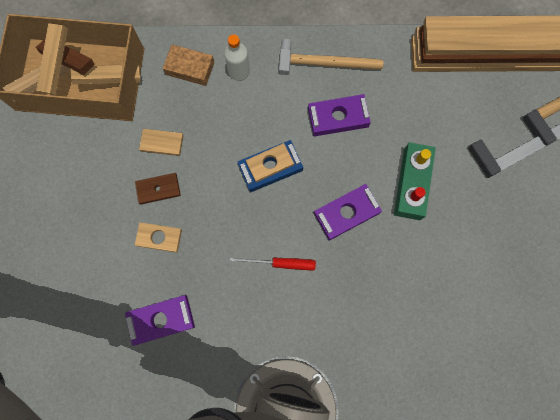

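View pics/side0.png

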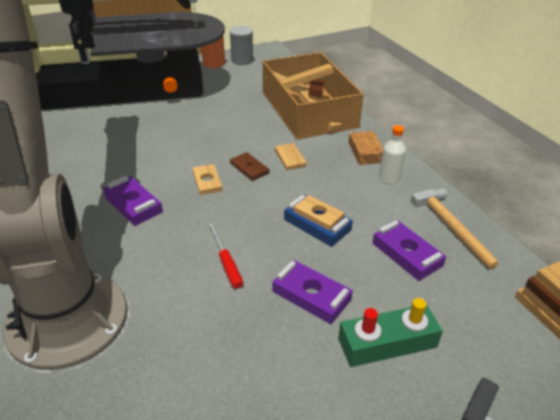

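View pics/wrist0.png

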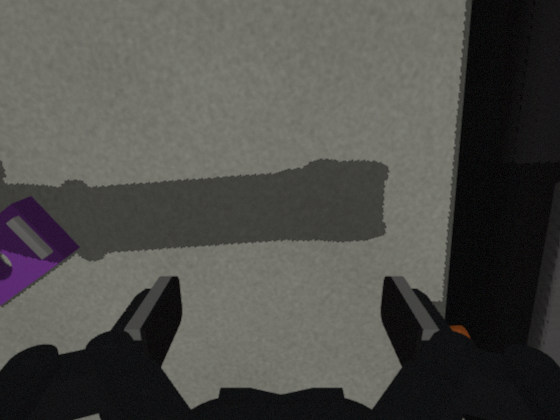

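The top view shows the wanted blank (light, big hole) at about (158,237). The blue jig with the lower blank is at (270,164), and the red pin's collar is at (415,197). The purple jigs are decoys.

```bash
cat >> h.py <<'E'
def rays(n,px,z,s=None):
    c=bot.get_calibration(n); px=np.atleast_2d(np.array(px,float))
    if n=='wrist':
        T=np.eye(4); T[:3,:3]=R.from_rotvec(s['orientation']).as_matrix(); T[:3,3]=s['ee_pos']; T=T@c['tool_from_camera']
    else: T=c['cam_to_world']
    u=np.c_[px,np.ones(len(px))]@np.linalg.inv(c['mtx']).T
    d=(u*[1,-1,-1])@T[:3,:3].T; o=T[:3,3]
    return o+d*((z-o[2])/d[:,2])[:,None]
def hsv(im): return cv2.cvtColor(np.ascontiguousarray(im),cv2.COLOR_RGB2HSV)
def load(f): return cv2.cvtColor(cv2.imread('pics/'+f+'.png'),cv2.COLOR_BGR2RGB)
def blob(n,mask,z,roi,s=None,minA=15):
    m=np.zeros_like(mask);x0,y0,x1,y1=roi;m[y0:y1,x0:x1]=mask[y0:y1,x0:x1]
    cs,h=cv2.findContours(m,cv2.RETR_CCOMP,cv2.CHAIN_APPROX_NONE)
    for c,hh in zip(cs,h[0]):
        if cv2.contourArea(c)<minA: continue
        p=c[:,0,:].astype(float)
        w=rays(n,p,z,s)[:,:2]
        mm=cv2.moments((w*1000).astype(np.float32).reshape(-1,1,2)); cen=np.array([mm['m10'],mm['m01']])/mm['m00']
        r=cv2.minAreaRect((w*1000).astype(np.float32))
        print('HOLE' if hh[3]>=0 else 'outer',n,'z',z,'px',p.mean(0).round(1),'cen mm',cen.round(1),'rect',np.round(r[0],1),np.round(r[1],1),round(r[2],1))
E
python3 - <<'E'
from h import *
for n,rois in [('top',[((125,215,190,260),.015),((230,135,310,195),.06-.015)]),('side',[((185,155,230,200),.015),((275,190,360,250),.045)])]:
    im=load(n+'0');h=hsv(im)
    wood=cv2.inRange(h,(8,70,110),(25,255,255))
    for roi,z in rois: blob(n,wood,z,roi,minA=40)
    print(n,'blue');
    blob(n,cv2.inRange(h,(100,120,40),(118,255,255)),.03,rois[1][0],minA=40)
    red=cv2.inRange(h,(0,180,90),(5,255,255));
    blob(n,red,.101,(395,170,440,215) if n=='top' else (350,300,390,340))
    white=cv2.inRange(h,(0,0,160),(180,50,255))
    blob(n,white,.056,(395,170,440,215) if n=='top' else (350,300,390,345))
E
```

```text
outer top z 0.015 px [157.9 236.9] cen mm [390.4 298.9] rect [390.4 298.6] [102.8  57.2] 81.0
HOLE top z 0.015 px [157.8 236.6] cen mm [390.5 298.7] rect [391.  298.1] [32.7 34.5] 46.3
outer top z 0.045 px [269.2 162. ] cen mm [563.   34.9] rect [562.8  35. ] [58.5 98.9] 25.2
HOLE top z 0.045 px [269.8 161.6] cen mm [563.9  34.3] rect [564.3  33.4] [32.5 35.9] 45.9
top blue
outer top z 0.03 px [269.6 166.8] cen mm [538.3  41.7] rect [559.3  33.7] [ 82.  139.2] 22.8
HOLE top z 0.03 px [245.6 172.8] cen mm [541.   91.9] rect [540.5  91.7] [57.8 16.6] 22.8
outer top z 0.101 px [418.5 193.8] cen mm [ 472.9 -297.9] rect [ 471.2 -295.4] [20.1 34.3] 44.0
outer top z 0.056 px [412.9 196.9] cen mm [ 467.6 -297.4] rect [ 474.2 -297.8] [43.  37.9] 35.6
outer side z 0.015 px [206.8 178.9] cen mm [390.3 293. ] rect [390.4 293. ] [120.9  59.6] 81.4
outer side z 0.045 px [318.5 211.3] cen mm [563.2  31. ] rect [563.   31.3] [ 69.6 107.3] 25.1
HOLE side z 0.045 px [318.3 211.4] cen mm [562.7  29.7] rect [562.7  29.3] [17.5 25. ] 64.9
side blue
outer side z 0.03 px [318.1 226.8] cen mm [538.1   0.8] rect [537.7   3.8] [ 90.1 153.4] 47.9
outer side z 0.101 px [369.4 319.8] cen mm [ 467.8 -311.5] rect [ 467.8 -312.8] [49.3 20.8] 50.9
outer side z 0.056 px [367.3 330.8] cen mm [ 473.5 -304. ] rect [ 475.1 -302.5] [39.3 45.3] 47.6
```

```bash
cat >> h.py <<'E'
def go(x,y,z,yaw=None):
    s=bot.observe(); M=R.from_rotvec(s['orientation']).as_matrix()
    d=M.T@(np.array([x,y,z])-s['ee_pos'])
    cy=np.degrees(np.arctan2(M[1,0],M[0,0]))
    print('clk',round(s['clock'],2),'pos',s['ee_pos'].round(4),'yaw',round(cy,1),'down',M[:,1].round(3),'q',s['q'].round(2),'F',s['force'].round(1),'op',round(s['opening'],3))
    print('units in tool axes now',(d/.03).round(3), 'roll total', None if yaw is None else round((cy-yaw+90)%180-90,1))
    if yaw is not None:
        a=R.from_euler('z',yaw,degrees=True).as_matrix()@R.from_euler('z',-cy,degrees=True).as_matrix()@M
        print('units in tool axes after roll',(a.T@(np.array([x,y,z])-s['ee_pos'])/.03).round(3))
E
python3 -c "
from h import *
go(.390,.298,.13,-9)"
```

```text
clk 0.15 pos [0.2067 0.6158 0.2305] yaw 71.5 down [-0.    -0.001 -1.   ] q [-1.35  0.4   0.05  1.54 -0.02  1.21 -0.05] F [-0.5 -0.6  0.3] op 1.001
units in tool axes now [-8.094  3.364 -9.163] roll total 80.5
units in tool axes after roll [ 7.698  3.341 -9.506]
```

Emit:
servo_tool(motion=[{"fingers": 1, "translation": [-0.9, 0, -1], "roll": 0}, {"fingers": 1, "translation": [-0.9, 0, -1], "roll": 0}, {"fingers": 1, "translation": [-0.9, 0, -1], "roll": 0}, {"fingers": 1, "translation": [-0.9, 0, -1], "roll": 0}, {"fingers": 1, "translation": [-0.9, 0, -1], "roll": 0}, {"fingers": 1, "translation": [-0.9, 0, -1], "roll": 0}, {"fingers": 1, "translation": [-0.9, 0, -1], "roll": 0}, {"fingers": 1, "translation": [-0.9, 0, -1], "roll": 0}])

```text
clock: 1.15
ee_pos: [0.366, 0.3337, 0.2312]
orientation: [-1.345, -0.967, 0.968]
force: [-0.8, -0.2, -0.4]
opening: 0.999
```

Emit:
servo_tool(motion=[{"fingers": 1, "translation": [0, 0, 0], "roll": 10}, {"fingers": 1, "translation": [0, 0, 0], "roll": 10}, {"fingers": 1, "translation": [0, 0, 0], "roll": 10}, {"fingers": 1, "translation": [0, 0, 0], "roll": 10}, {"fingers": 1, "translation": [0, 0, 0], "roll": 10}, {"fingers": 1, "translation": [0, 0, 0], "roll": 10}, {"fingers": 1, "translation": [0, 0, 0], "roll": 10}, {"fingers": 1, "translation": [0, 0, 0], "roll": 10}])

```text
clock: 2.15
ee_pos: [0.3654, 0.3349, 0.2311]
orientation: [-1.568, 0.122, -0.121]
force: [-0.7, -0.2, 0.5]
opening: 1.003
```

```bash
python3 -c "
from h import *
go(.390,.298,.13,-9)"
```

```text
clk 2.15 pos [0.3654 0.3349 0.2311] yaw -8.9 down [-0. -0. -1.] q [-1.11  0.12  0.31  1.9  -0.04  1.12 -0.94] F [-0.7 -0.2  0.5] op 1.003
units in tool axes now [ 1.001  3.369 -1.088] roll total 0.1
units in tool axes after roll [ 1.003  3.369 -1.086]
```

Emit:
servo_tool(motion=[{"fingers": 1, "translation": [0.5, 0.8, -0.55], "roll": 0}, {"fingers": 1, "translation": [0.5, 0.8, -0.54], "roll": 0}, {"fingers": 1, "translation": [0, 0.8, 0], "roll": 0}, {"fingers": 1, "translation": [0, 0.8, 0], "roll": 0}, {"fingers": 1, "translation": [0, 0, 0], "roll": 0}])

```text
clock: 2.78
ee_pos: [0.3891, 0.2971, 0.1337]
orientation: [-1.571, 0.12, -0.115]
force: [-0.0, 0.4, 1.4]
opening: 1.004
```

Run:
```python
from h import *
go(.390,.298,.001,-9)
s=bot.observe(); im=snap('wrist','w1')
wood=cv2.inRange(hsv(im),(8,70,90),(25,255,255))
blob('wrist',wood,.015,(0,0,560,420),s,minA=400)
```

```text
clk 2.77 pos [0.3891 0.2971 0.1337] yaw -8.6 down [-0.003 -0.003 -1.   ] q [-1.03  0.23  0.33  2.02 -0.09  0.91 -0.8 ] F [-0.   0.4  1.4] op 1.004
units in tool axes now [0.036 4.424 0.049] roll total 0.4
units in tool axes after roll [0.036 4.424 0.049]
outer wrist z 0.015 px [282.2 192.1] cen mm [390.4 303.2] rect [390.5 303.2] [101.3  56.1] 81.0
HOLE wrist z 0.015 px [283.6 195.9] cen mm [391.2 304.1] rect [391.7 304.8] [31.5 34.1] 49.8
outer wrist z 0.015 px [550.8 163.6] cen mm [594.9 286.7] rect [591.1 296.2] [18.2 76. ] 5.5
outer wrist z 0.015 px [423.6 177.1] cen mm [498.8 300.8] rect [497.5 306.6] [30.  99.1] 12.4
outer wrist z 0.015 px [464.9 133.3] cen mm [528.5 338.6] rect [530.3 330.2] [ 7.7 66.5] 13.6
```

View pics/w1.png

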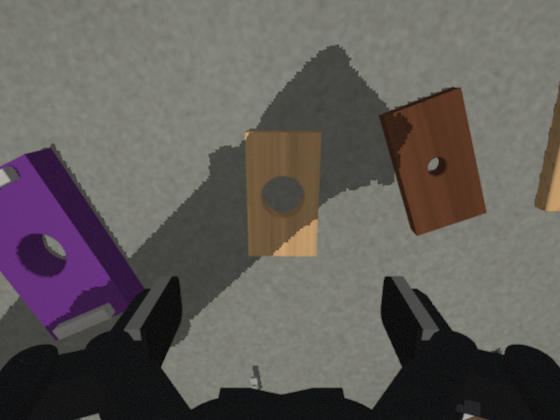

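The wrist view shows the blank squared to the jaws, with its hole at (283,196). A purple decoy jig is at the left and the dark blank at the right, so I'll check clearance to the purple one.

Run:
```python
from h import *
s=bot.observe()
print(rays('wrist',[[145,290],[55,150]],.03,s).round(3), rays('top',[[188,297],[193,323],[126,318]],.03).round(3))
go(.3905,.301,.001,-9)
```

```text
[[0.271 0.247 0.03 ]
 [0.239 0.366 0.03 ]] [[0.249 0.22  0.03 ]
 [0.191 0.207 0.03 ]
 [0.203 0.358 0.03 ]]
clk 2.83 pos [0.39   0.2979 0.135 ] yaw -8.6 down [-0.001 -0.001 -1.   ] q [-1.03  0.23  0.33  2.02 -0.09  0.91 -0.8 ] F [0.7 1.  0.2] op 1.0
units in tool axes now [4.000e-03 4.465e+00 1.090e-01] roll total 0.4
units in tool axes after roll [3.000e-03 4.465e+00 1.090e-01]
```

Emit:
servo_tool(motion=[{"fingers": 1, "translation": [0, 0.9, 0.1], "roll": 0.4}, {"fingers": 1, "translation": [0, 0.9, 0], "roll": 0}, {"fingers": 1, "translation": [0, 0.9, 0], "roll": 0}, {"fingers": 1, "translation": [0, 0.6, 0], "roll": 0}, {"fingers": 1, "translation": [0, 0.6, 0], "roll": 0}, {"fingers": 1, "translation": [0, 0.4, 0], "roll": 0}, {"fingers": 1, "translation": [0, 0, 0], "roll": 0}, {"fingers": 1, "translation": [0, 0, 0], "roll": 0}])

```text
clock: 3.82
ee_pos: [0.3915, 0.3019, 0.0071]
orientation: [-1.566, 0.122, -0.123]
force: [0.5, -0.2, 0.2]
opening: 0.996
```

Run:
```python
from h import *
go(.3905,.301,.0005,-9)
s=bot.observe(); im=snap('wrist','w2')
wood=cv2.inRange(hsv(im),(8,70,90),(25,255,255))
blob('wrist',wood,.015,(0,0,560,420),s,minA=400)
```

```text
clk 3.83 pos [0.3915 0.3019 0.0071] yaw -8.9 down [ 0.001  0.001 -1.   ] q [-0.97  0.44  0.27  2.1  -0.2   0.62 -0.71] F [ 0.5 -0.2  0.2] op 0.996
units in tool axes now [-0.028  0.219 -0.034] roll total 0.1
units in tool axes after roll [-0.028  0.219 -0.034]
outer wrist z 0.015 px [279.  273.2] cen mm [390.8 304.2] rect [390.8 304.4] [102.4  56. ] 81.0
HOLE wrist z 0.015 px [279.4 278.9] cen mm [391.5 307.8] rect [391.6 307.9] [27.2 27.2] 33.7
outer wrist z 0.015 px [523.6 239.8] cen mm [494.6 308.8] rect [496.5 306.7] [28.7 99.2] 12.2
```

View pics/w2.png

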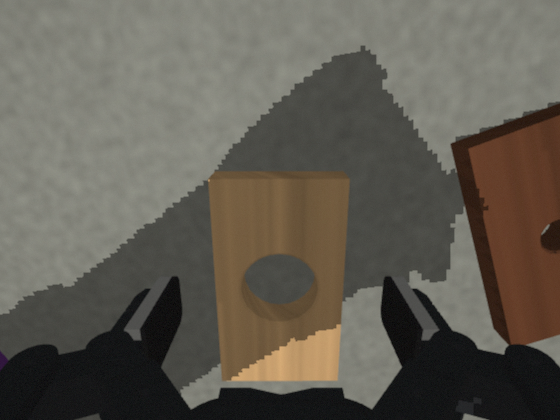

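The blank sits centred between the jaws, with its hole at (279,285). I'll go the last few mm down and grip.

Emit:
servo_tool(motion=[{"fingers": 1, "translation": [-0.02, 0.2, 0], "roll": 0}, {"fingers": 1, "translation": [0, 0, 0], "roll": 0}, {"fingers": -1, "translation": [0, 0, 0], "roll": 0}, {"fingers": -1, "translation": [0, 0, 0], "roll": 0}, {"fingers": -1, "translation": [0, 0, 0], "roll": 0}, {"fingers": -1, "translation": [0, 0, 0], "roll": 0}, {"fingers": -1, "translation": [0, 0, 0], "roll": 0}, {"fingers": -1, "translation": [0, 0, 0], "roll": 0}])

```text
clock: 4.88
ee_pos: [0.3907, 0.3017, 0.0008]
orientation: [-1.567, 0.122, -0.123]
force: [-1.1, -0.7, 5.9]
opening: 0.638
```

Emit:
servo_tool(motion=[{"fingers": -1, "translation": [0, -0.3, 0], "roll": 0}, {"fingers": -1, "translation": [0, -0.7, 0], "roll": 0}, {"fingers": -1, "translation": [0, -0.9, 0], "roll": 0}, {"fingers": -1, "translation": [0, -0.9, 0], "roll": 0}, {"fingers": -1, "translation": [0, -0.7, 0], "roll": 0}, {"fingers": -1, "translation": [0, -0.3, 0], "roll": 0}, {"fingers": -1, "translation": [0, 0, 0], "roll": 0}, {"fingers": -1, "translation": [0, 0, 0], "roll": 0}])

```text
clock: 5.88
ee_pos: [0.3897, 0.3009, 0.1135]
orientation: [-1.569, 0.123, -0.122]
force: [-0.1, 0.4, -1.0]
opening: 0.64
```

Run:
```python
from h import *
go(.562,.034,.116,25)
s=bot.observe(); im=snap('wrist','w3')
wood=cv2.inRange(hsv(im),(8,70,90),(25,255,255))
blob('wrist',wood,s['ee_pos'][2]+.0145,(0,0,560,420),s,minA=400)
```

```text
clk 5.88 pos [0.3897 0.3009 0.1135] yaw -8.9 down [-0.001 -0.001 -1.   ] q [-1.03  0.26  0.33  2.04 -0.11  0.86 -0.79] F [-0.1  0.4 -1. ] op 0.64
units in tool axes now [ 7.058 -0.081 -7.897] roll total -33.9
units in tool axes after roll [  1.446  -0.072 -10.492]
outer wrist z 0.12796523956432948 px [280.8 277.8] cen mm [390.1 304.4] rect [389.9 303.9] [102.7  55.8] 81.1
HOLE wrist z 0.12796523956432948 px [281.2 284.3] cen mm [390.7 307.8] rect [390.7 307.9] [27.  26.7] 38.3
outer wrist z 0.12796523956432948 px [454.  176.5] cen mm [460.  342.9] rect [459.4 343.5] [29.4 52.7] 12.0
```

View pics/w3.png

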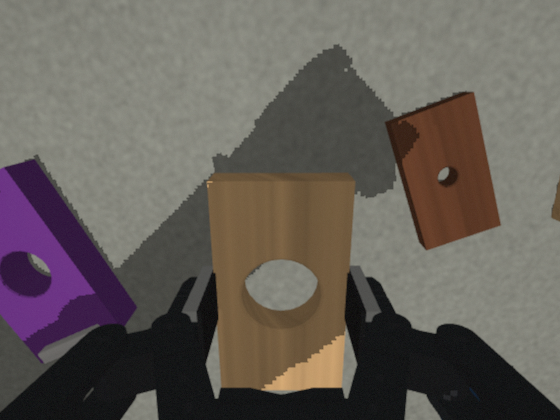

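The blank is held firmly, with its hole at (281,284). I'll turn to the lower blank's yaw and stop short of it to measure it with the wrist camera.

Emit:
servo_tool(motion=[{"fingers": -1, "translation": [0, 0, 0], "roll": -8.5}, {"fingers": -1, "translation": [0, 0, 0], "roll": -8.5}, {"fingers": -1, "translation": [0, 0, 0], "roll": -8.5}, {"fingers": -1, "translation": [0, 0, 0], "roll": -8.5}, {"fingers": -1, "translation": [0, 0, 0], "roll": 0}])

```text
clock: 6.55
ee_pos: [0.3899, 0.301, 0.1135]
orientation: [-1.544, -0.34, 0.343]
force: [-0.0, 0.3, -0.5]
opening: 0.629
```

```bash
python3 -c "
from h import *
go(.620,-.09,.116,25)"
```

```text
clk 6.55 pos [0.3899 0.301  0.1135] yaw 24.9 down [-0.001 -0.001 -1.   ] q [-0.94  0.26  0.23  2.04 -0.08  0.86 -0.24] F [-0.   0.3 -0.5] op 0.629
units in tool axes now [  1.458  -0.078 -15.051] roll total -0.1
units in tool axes after roll [  1.443  -0.078 -15.053]
```

Emit:
servo_tool(motion=[{"fingers": -1, "translation": [0.1, -0.02, -0.5], "roll": 0}, {"fingers": -1, "translation": [0.1, 0, -1], "roll": 0}, {"fingers": -1, "translation": [0.1, 0, -1], "roll": 0}, {"fingers": -1, "translation": [0.1, 0, -1], "roll": 0}, {"fingers": -1, "translation": [0.1, 0, -1], "roll": 0}, {"fingers": -1, "translation": [0.1, 0, -1], "roll": 0}, {"fingers": -1, "translation": [0.1, 0, -1], "roll": 0}, {"fingers": -1, "translation": [0.1, 0, -1], "roll": 0}])

```text
clock: 7.55
ee_pos: [0.5079, 0.1055, 0.1148]
orientation: [-1.544, -0.341, 0.341]
force: [0.4, -0.1, -0.8]
opening: 0.635
```

Emit:
servo_tool(motion=[{"fingers": -1, "translation": [0.1, 0, -1], "roll": 0}, {"fingers": -1, "translation": [0.1, 0, -1], "roll": 0}, {"fingers": -1, "translation": [0.1, 0, -1], "roll": 0}, {"fingers": -1, "translation": [0.1, 0, -1], "roll": 0}, {"fingers": -1, "translation": [0.1, 0, -1], "roll": 0}, {"fingers": -1, "translation": [0.1, 0, -1], "roll": 0}, {"fingers": -1, "translation": [0.0, 0, -1], "roll": 0}, {"fingers": -1, "translation": [0, 0, -0.5], "roll": 0}])

```text
clock: 8.55
ee_pos: [0.6189, -0.0918, 0.1148]
orientation: [-1.545, -0.339, 0.34]
force: [-0.1, 0.2, -0.5]
opening: 0.64
```

Emit:
servo_tool(motion=[{"fingers": -1, "translation": [0, 0, 0], "roll": 0}, {"fingers": -1, "translation": [0, 0, 0], "roll": 0}])

```text
clock: 8.8
ee_pos: [0.6184, -0.087, 0.1146]
orientation: [-1.542, -0.343, 0.344]
force: [-0.1, 0.5, -0.1]
opening: 0.637
```

Run:
```python
from h import *
go(.562,.034,.116,25)
s=bot.observe(); im=snap('wrist','w4')
h=hsv(im);wood=cv2.inRange(h,(8,70,90),(25,255,255))
blob('wrist',wood,.045,(0,0,560,200),s,minA=400)
blob('wrist',wood,s['ee_pos'][2]+.0145,(0,0,560,420),s,minA=3000)
blob('wrist',cv2.inRange(h,(100,120,30),(118,255,255)),.03,(0,0,560,200),s,minA=400)
```

```text
clk 8.8 pos [ 0.6184 -0.087   0.1146] yaw 25.1 down [-0.001  0.001 -1.   ] q [-0.21  0.49  0.38  1.73 -0.22  0.97  0.69] F [-0.1  0.5 -0.1] op 0.637
units in tool axes now [ 0.01  -0.039  4.451] roll total 0.1
units in tool axes after roll [ 1.000e-03 -3.900e-02  4.451e+00]
outer wrist z 0.045 px [283.3 185.8] cen mm [606.8 -62.4] rect [607.2 -61.9] [92.3 16.7] 25.0
outer wrist z 0.045 px [287.4  44.2] cen mm [577.3  10.5] rect [576.6  12.3] [56.  44.4] 25.0
outer wrist z 0.12913481900549134 px [281.8 272.8] cen mm [617.5 -84. ] rect [617.7 -84.3] [ 55.9 102.4] 25.1
HOLE wrist z 0.12913481900549134 px [285.  293.7] cen mm [617.3 -81.8] rect [618.5 -81.4] [27.4 33.1] 76.0
outer wrist z 0.12913481900549134 px [287.4  44.2] cen mm [580.2   1.1] rect [579.8   2.2] [33.8 26.8] 25.0
outer wrist z 0.03 px [283.6  69. ] cen mm [578.6 -10.3] rect [576.8   4.4] [75.3 68.5] 22.9
HOLE wrist z 0.03 px [280.2 108.5] cen mm [587.1 -20.4] rect [587.2 -20.3] [53.7 12.4] 22.8
```

View pics/w4.png

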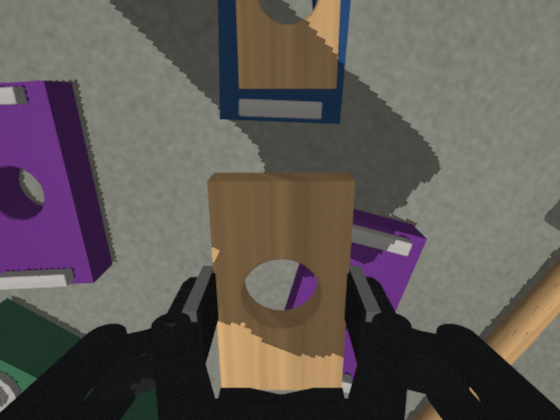

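Only the near half of the lower blank is visible. Its near edge is at row 89, columns 236–338, so I can extrapolate the centre from that edge.

Run:
```python
from h import *
s=bot.observe()
M=R.from_rotvec(s['orientation']).as_matrix()
e=rays('wrist',[[236,89],[338,89]],.045,s); print(e.round(4), np.linalg.norm(e[1]-e[0]))
lc=e.mean(0)+.05*M[:,2]
g=rays('wrist',[[209,181],[354,181],[221,388],[343,388]],s['ee_pos'][2]+.0145,s); gc=g.mean(0)
print('lower',lc,'held',gc,'held sizes',np.linalg.norm(g[0]-g[1]),np.linalg.norm((g[0]+g[1]-g[2]-g[3])/2))
d=lc-gc; print('tool units',(M.T@[d[0],d[1],0]/.03).round(3))
```

```text
[[ 0.5596 -0.0204  0.045 ]
 [ 0.6127  0.0044  0.045 ]] 0.05857240361220702
lower [0.56487658 0.0372252  0.0450724 ] held [ 0.61860666 -0.08463787  0.12922528] held sizes 0.054406182344212975 0.0981062417372912
tool units [0.106 0.006 4.438]
```

Emit:
servo_tool(motion=[{"fingers": -1, "translation": [0.08, 0, 0.6], "roll": 0}, {"fingers": -1, "translation": [0, 0, 1], "roll": 0}, {"fingers": -1, "translation": [0, 0, 1], "roll": 0}, {"fingers": -1, "translation": [0, 0, 1], "roll": 0}, {"fingers": -1, "translation": [0, 0, 0.6], "roll": 0}, {"fingers": -1, "translation": [0, 0, 0.28], "roll": 0}, {"fingers": -1, "translation": [0, 0, 0], "roll": 0}, {"fingers": -1, "translation": [0, 0, 0], "roll": 0}])

```text
clock: 9.85
ee_pos: [0.5646, 0.033, 0.115]
orientation: [-1.544, -0.342, 0.341]
force: [0.2, 0.3, -1.2]
opening: 0.637
```

Emit:
servo_tool(motion=[{"fingers": -1, "translation": [0, 0.4, 0], "roll": 0}, {"fingers": -1, "translation": [0, 0.6, 0], "roll": 0}, {"fingers": -1, "translation": [0, 0.5, 0], "roll": 0}, {"fingers": -1, "translation": [0, 0.3, 0], "roll": 0}, {"fingers": -1, "translation": [0, 0.2, 0], "roll": 0}, {"fingers": -1, "translation": [0, 0, 0], "roll": 0}, {"fingers": -1, "translation": [0, 0, 0], "roll": 0}])

```text
clock: 10.72
ee_pos: [0.5646, 0.0343, 0.0553]
orientation: [-1.543, -0.344, 0.342]
force: [0.5, 0.6, -0.3]
opening: 0.637
```

Run:
```python
from h import *
go(.5628,.0375,.0463,25)
snap('side','s5'); cv2.imwrite('pics/s5c.png',cv2.resize(cv2.imread('pics/s5.png')[150:280,220:400],None,fx=4,fy=4))
```

```text
clk 10.72 pos [0.5646 0.0343 0.0553] yaw 25.0 down [ 0.001  0.    -1.   ] q [-0.41  0.47  0.34  1.91 -0.22  0.79  0.49] F [ 0.5  0.6 -0.3] op 0.637
units in tool axes now [-0.01   0.301  0.122] roll total 0.0
units in tool axes after roll [-0.01   0.301  0.122]
```

View pics/s5c.png

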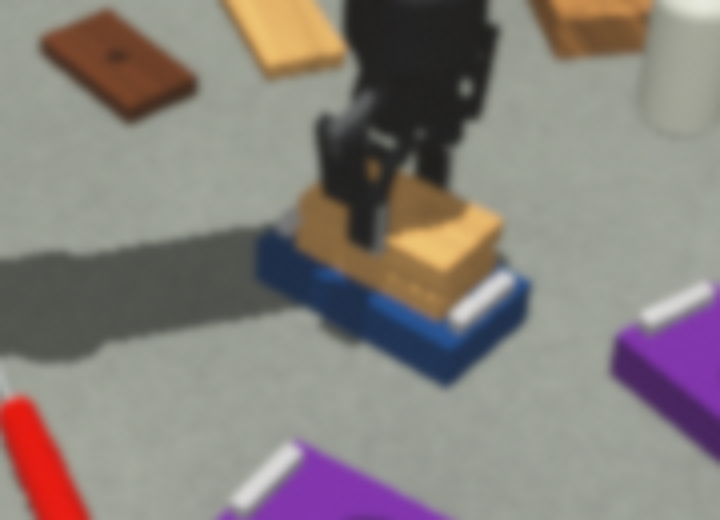

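The side view shows the held blank a few mm above the lower one, well aligned. I'll lower it with a small forward shift.

Emit:
servo_tool(motion=[{"fingers": -1, "translation": [0, 0.06, 0.08], "roll": 0}, {"fingers": -1, "translation": [0, 0.1, 0], "roll": 0}, {"fingers": -1, "translation": [0, 0.1, 0], "roll": 0}, {"fingers": -1, "translation": [0, 0.04, 0], "roll": 0}, {"fingers": -1, "translation": [0, 0, 0], "roll": 0}, {"fingers": -1, "translation": [0, 0, 0], "roll": 0}])

```text
clock: 11.52
ee_pos: [0.5632, 0.0365, 0.0459]
orientation: [-1.543, -0.343, 0.343]
force: [-0.3, 0.3, -0.8]
opening: 0.637
```

Height is at contact, within about 0.1 mm. I'll release, wait, and retreat up.

Emit:
servo_tool(motion=[{"fingers": -1, "translation": [0, 0.01, 0], "roll": 0}, {"fingers": 0.5, "translation": [0, 0, 0], "roll": 0}, {"fingers": 0.7, "translation": [0, 0, 0], "roll": 0}, {"fingers": 0.9, "translation": [0, 0, 0], "roll": 0}, {"fingers": 0.9, "translation": [0, 0, 0], "roll": 0}, {"fingers": 0.9, "translation": [0, 0, 0], "roll": 0}, {"fingers": 0.9, "translation": [0, 0, 0], "roll": 0}])

```text
clock: 12.4
ee_pos: [0.5631, 0.0365, 0.0456]
orientation: [-1.543, -0.343, 0.343]
force: [1.0, -0.7, 0.3]
opening: 0.949
```

Emit:
servo_tool(motion=[{"fingers": 0.9, "translation": [0, -0.2, 0], "roll": 0}, {"fingers": 0.9, "translation": [0, -0.5, 0], "roll": 0}, {"fingers": 0.9, "translation": [0, -0.9, 0], "roll": 0}, {"fingers": 0.9, "translation": [0, -1, 0], "roll": 0}, {"fingers": 0.9, "translation": [0, -1, 0], "roll": 0}, {"fingers": 0.9, "translation": [0, -1, 0], "roll": 0}, {"fingers": 0.9, "translation": [0, -0.4, 0], "roll": 0}, {"fingers": 0.9, "translation": [0, 0, 0], "roll": 0}])

```text
clock: 13.4
ee_pos: [0.5635, 0.0365, 0.1965]
orientation: [-1.543, -0.344, 0.341]
force: [-0.7, -0.1, -0.4]
opening: 0.952
```

Run:
```python
from h import *
go(.472,-.298,.20,25)
s=bot.observe(); im=snap('wrist','w6')
h=hsv(im);wood=cv2.inRange(h,(8,70,90),(25,255,255))
blob('wrist',wood,.06,(100,0,460,420),s,minA=400)
snap('side','s6'); snap('top','t6')
```

```text
clk 13.4 pos [0.5635 0.0365 0.1965] yaw 25.1 down [ 0.002  0.001 -1.   ] q [-0.47  0.29  0.4   1.8  -0.13  1.08  0.41] F [-0.7 -0.1 -0.4] op 0.952
units in tool axes now [-7.485 -0.129 -8.809] roll total 0.1
units in tool axes after roll [-7.477 -0.129 -8.816]
outer wrist z 0.06 px [280.  192.4] cen mm [562.8  37.9] rect [562.7  38.6] [ 56.1 100.5] 24.9
HOLE wrist z 0.06 px [281.1 196.2] cen mm [563.7  39.9] rect [564.   40.4] [31.  34.7] 63.4
```

View pics/w6.png

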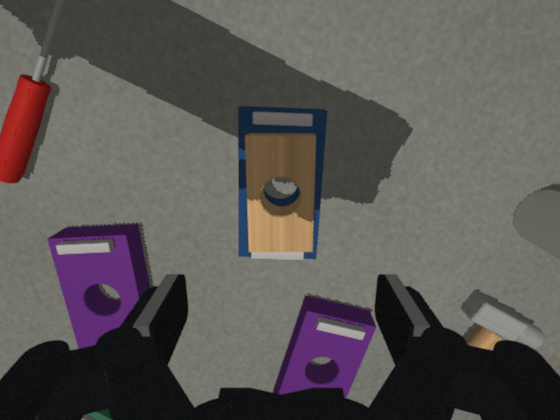

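View pics/s6.png

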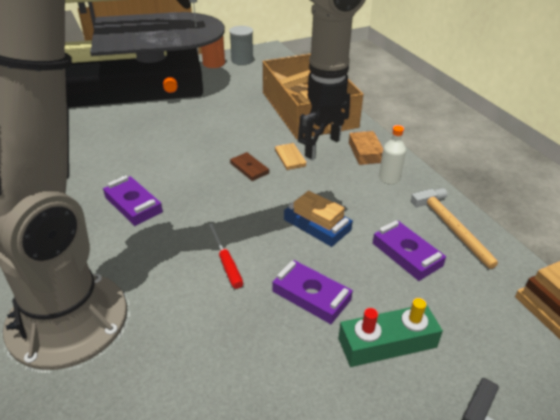

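The wrist view shows the upper blank square and flat on the stack, with its hole at (281,192) and blue visible inside. In the side view the two blanks look flush. Now the pin.

Emit:
servo_tool(motion=[{"fingers": 0.3, "translation": [-0.7, 0, -0.8], "roll": 0}, {"fingers": 0.3, "translation": [-0.9, 0, -1], "roll": 0}, {"fingers": 0.3, "translation": [-0.9, 0, -1], "roll": 0}, {"fingers": 0.3, "translation": [-0.9, 0, -1], "roll": 0}, {"fingers": 0.3, "translation": [-0.9, 0, -1], "roll": 0}, {"fingers": 0.3, "translation": [-0.9, 0, -1], "roll": 0}, {"fingers": 0.3, "translation": [-0.9, 0, -1], "roll": 0}, {"fingers": 0.3, "translation": [-0.9, 0, -1], "roll": 0}])

```text
clock: 14.55
ee_pos: [0.4708, -0.2653, 0.1944]
orientation: [-1.542, -0.341, 0.344]
force: [0.4, 0.5, -0.0]
opening: 0.65
```

Emit:
servo_tool(motion=[{"fingers": 0.3, "translation": [-0.4, 0, -0.8], "roll": 0}, {"fingers": 0.3, "translation": [-0.06, 0, -0.3], "roll": 0}, {"fingers": 0.3, "translation": [0, 0, 0], "roll": 0}, {"fingers": 0.3, "translation": [0, 0, 0], "roll": 0}])

```text
clock: 15.05
ee_pos: [0.4739, -0.2984, 0.1951]
orientation: [-1.542, -0.344, 0.345]
force: [-0.2, 0.8, 0.2]
opening: 0.647
```

Run:
```python
from h import *
go(.474,-.300,.062,25)
s=bot.observe(); im=snap('wrist','w7')
h=hsv(im)
blob('wrist',cv2.inRange(h,(0,150,50),(5,255,255)),.101,(0,0,560,420),s,minA=60)
blob('wrist',cv2.inRange(h,(0,0,150),(180,60,255)),.056,(100,0,460,420),s,minA=100)
```

```text
clk 15.05 pos [ 0.4739 -0.2984  0.1951] yaw 25.2 down [-0.001  0.001 -1.   ] q [ 0.03  0.31  0.57  1.81 -0.19  1.08  1.1 ] F [-0.2  0.8  0.2] op 0.647
units in tool axes now [-0.019  4.435 -0.055] roll total 0.2
units in tool axes after roll [-0.019  4.435 -0.055]
outer wrist z 0.101 px [283.1 207.8] cen mm [ 473.6 -292.8] rect [ 473.1 -292.8] [21.8 32.2] 32.7
outer wrist z 0.056 px [365.1 247.9] cen mm [ 555.8 -309.6] rect [ 560.6 -309.8] [43.5 31.2] 31.1
outer wrist z 0.056 px [262.4 204.7] cen mm [ 462.7 -310.4] rect [ 462.8 -311.3] [ 8.4 18.5] 24.4
```

View pics/w7.png

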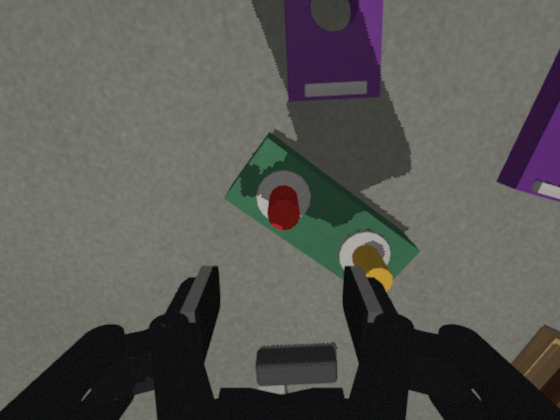

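The wrist view shows the red knob with its top at about (284,216). Its collar is an ellipse centred near (284,195).

Run:
```python
from h import *
s=bot.observe()
M=R.from_rotvec(s['orientation']).as_matrix()
for p,z in [([284,195],.056),([284,215],.101)]:
    w=rays('wrist',[p],z,s)[0]; d=w-s['ee_pos'];print(w.round(4),(M.T@[d[0],d[1],0]/.03).round(3))
cv2.imwrite('pics/w7c.png',cv2.resize(cv2.imread('pics/w7.png')[130:290,200:420],None,fx=3.5,fy=3.5))
```

```text
[ 0.4756 -0.2952  0.056 ] [0.101 0.    0.077]
[ 0.4763 -0.2973  0.101 ] [0.09  0.    0.002]
```

View pics/w7c.png

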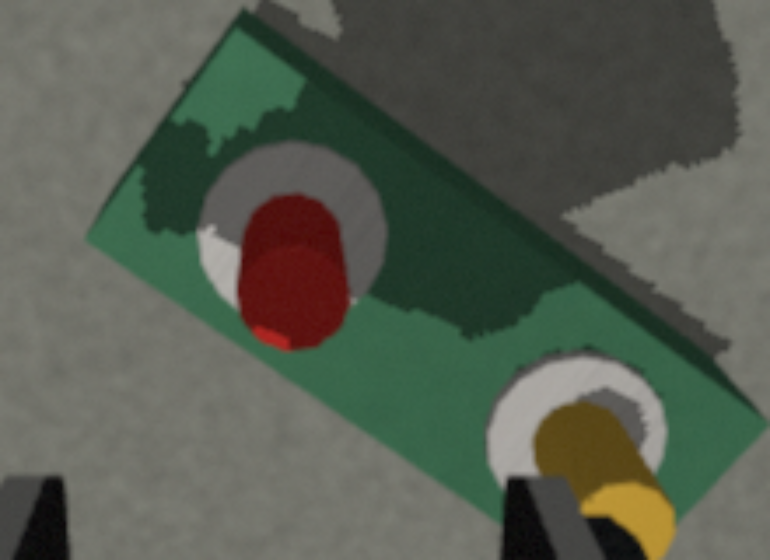

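Emit:
servo_tool(motion=[{"fingers": 0.3, "translation": [0.09, 0.5, 0.03], "roll": 0}, {"fingers": 0.3, "translation": [0, 0.8, 0], "roll": 0}, {"fingers": 0.3, "translation": [0, 0.8, 0], "roll": 0}, {"fingers": 0.3, "translation": [0, 0, 0], "roll": 0}])

```text
clock: 15.6
ee_pos: [0.474, -0.2964, 0.1301]
orientation: [-1.54, -0.34, 0.347]
force: [0.1, 1.2, -1.0]
opening: 0.647
```

Run:
```python
from h import *
go(.4765,-.296,.063,25)
snap('wrist','w8')
```

```text
clk 15.6 pos [ 0.474  -0.2964  0.1301] yaw 25.1 down [-0.005  0.003 -1.   ] q [ 0.05  0.39  0.54  1.87 -0.24  0.95  1.14] F [ 0.1  1.2 -1. ] op 0.647
units in tool axes now [ 0.087  2.236 -0.033] roll total 0.1
units in tool axes after roll [ 0.087  2.236 -0.033]
```

View pics/w8.png

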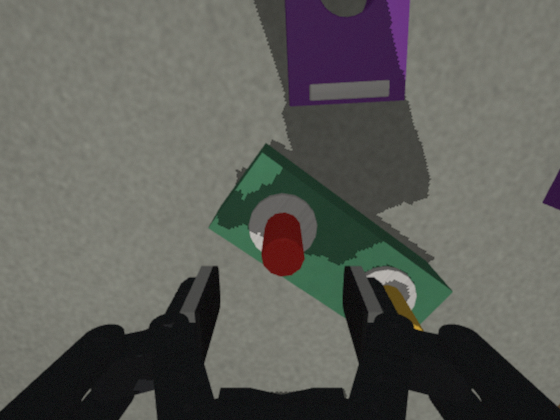

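Emit:
servo_tool(motion=[{"fingers": 0.3, "translation": [0.05, 0.6, 0], "roll": 0}, {"fingers": 0.3, "translation": [0, 0.7, 0], "roll": 0}, {"fingers": 0.3, "translation": [0, 0.5, 0], "roll": 0}, {"fingers": 0.3, "translation": [0, 0.3, 0], "roll": 0}, {"fingers": 0.3, "translation": [0, 0.1, 0], "roll": 0}, {"fingers": 0.3, "translation": [0, 0, 0], "roll": 0}, {"fingers": 0.3, "translation": [0, 0, 0], "roll": 0}])

```text
clock: 16.52
ee_pos: [0.4773, -0.2978, 0.0671]
orientation: [-1.544, -0.344, 0.342]
force: [0.8, 0.5, 0.5]
opening: 0.649
```

Run:
```python
from h import *
go(.4765,-.296,.063,25)
snap('wrist','w9'); snap('side','s9')
cv2.imwrite('pics/s9c.png',cv2.resize(cv2.imread('pics/s9.png')[240:380,300:460],None,fx=4,fy=4))
```

```text
clk 16.52 pos [ 0.4773 -0.2978  0.0671] yaw 25.1 down [ 0.001 -0.    -1.   ] q [ 0.09  0.47  0.5   1.92 -0.3   0.82  1.19] F [0.8 0.5 0.5] op 0.649
units in tool axes now [0.003 0.137 0.067] roll total 0.1
units in tool axes after roll [0.003 0.137 0.067]
```

View pics/w9.png

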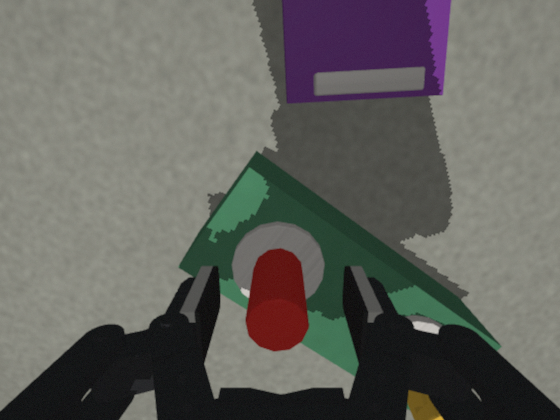

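View pics/s9c.png

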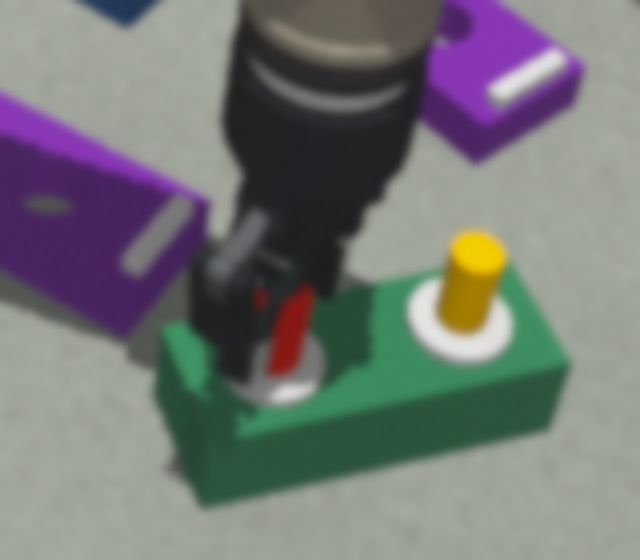

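Run:
```python
from h import *
s=bot.observe(); M=R.from_rotvec(s['orientation']).as_matrix()
for p,z in [([277,320],.101),([278,267],.056)]:
    d=rays('wrist',[p],z,s)[0]-s['ee_pos'];print((M.T@[d[0],d[1],0]/.03).round(3))
```

```text
[-0.027 -0.     0.122]
[-0.028 -0.     0.057]
```

The knob is centred between the pads within 1 mm. I'll shift a little, go 3 mm lower, and grip.

Emit:
servo_tool(motion=[{"fingers": 0.3, "translation": [-0.02, 0.1, 0.05], "roll": 0}, {"fingers": 0.3, "translation": [0, 0, 0], "roll": 0}, {"fingers": -1, "translation": [0, 0, 0], "roll": 0}, {"fingers": -1, "translation": [0, 0, 0], "roll": 0}, {"fingers": -1, "translation": [0, 0, 0], "roll": 0}, {"fingers": -1, "translation": [0, 0, 0], "roll": 0}, {"fingers": -1, "translation": [0, 0, 0], "roll": 0}, {"fingers": -1, "translation": [0, 0, 0], "roll": 0}])

```text
clock: 17.62
ee_pos: [0.4759, -0.2966, 0.0638]
orientation: [-1.544, -0.343, 0.343]
force: [-0.3, 0.4, 1.9]
opening: 0.267
```

Emit:
servo_tool(motion=[{"fingers": -1, "translation": [0, -0.3, 0], "roll": 0}, {"fingers": -1, "translation": [0, -0.5, 0], "roll": 0}, {"fingers": -1, "translation": [0, -0.7, 0], "roll": 0}, {"fingers": -1, "translation": [0, -0.7, 0], "roll": 0}, {"fingers": -1, "translation": [0, -0.7, 0], "roll": 0}, {"fingers": -1, "translation": [0, -0.5, 0], "roll": 0}, {"fingers": -1, "translation": [0, -0.3, 0], "roll": 0}, {"fingers": -1, "translation": [0, 0, 0], "roll": 0}])

```text
clock: 18.62
ee_pos: [0.4759, -0.2966, 0.1751]
orientation: [-1.544, -0.344, 0.342]
force: [-0.7, 0.0, -1.5]
opening: 0.264
```

Run:
```python
from h import *
go(.5635,.0375,.17,25)
snap('wrist','w10'); snap('side','s10')
cv2.imwrite('pics/s10c.png',cv2.resize(cv2.imread('pics/s10.png')[190:380,280:460],None,fx=3,fy=3))
```

```text
clk 18.62 pos [ 0.4759 -0.2966  0.1751] yaw 25.1 down [ 0.001 -0.    -1.   ] q [ 0.03  0.33  0.56  1.83 -0.2   1.03  1.11] F [-0.7  0.  -1.5] op 0.264
units in tool axes now [7.362 0.17  8.851] roll total 0.1
units in tool axes after roll [7.353 0.17  8.858]
```

View pics/w10.png

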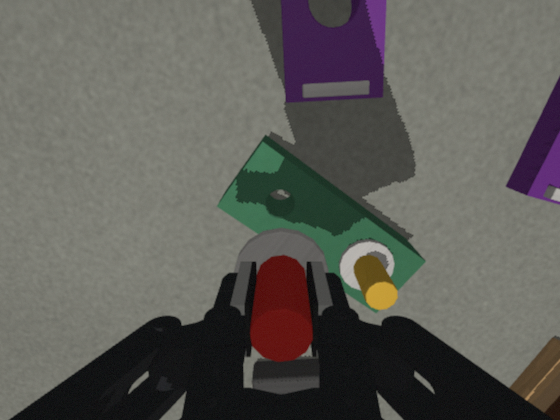

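View pics/s10c.png

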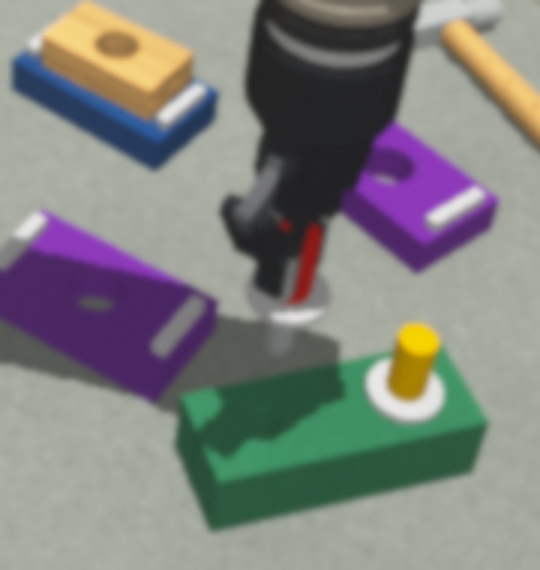

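The wrist and side views show the pin held upright between the pads and its stand hole empty. I'll re-measure the stack now that the arm is clear of it.

Run:
```python
from h import *
im=snap('top','t10');h=hsv(im)
wood=cv2.inRange(h,(8,70,90),(25,255,255))
blob('top',wood,.06,(220,125,320,205),minA=40)
h=hsv(load('s10')); blob('side',cv2.inRange(h,(8,70,90),(25,255,255)),.06,(275,180,360,245),minA=30)
s=bot.observe(); M=R.from_rotvec(s['orientation']).as_matrix()
z=s['ee_pos'][2]
for p,zz in [([281,330],z+.037),([281,274],z-.008)]:
    d=rays('wrist',[p],zz,s)[0]-s['ee_pos'];print((M.T@[d[0],d[1],0]/.03).round(3))
cv2.imwrite('pics/t10c.png',cv2.resize(cv2.imread('pics/t10.png')[115:215,200:340],None,fx=5,fy=5))
```

```text
outer top z 0.06 px [269.1 161.3] cen mm [560.2  34.2] rect [560.3  34.4] [61.8 99.9] 25.0
HOLE top z 0.06 px [269.6 161.4] cen mm [559.6  34.1] rect [560.1  33.6] [30.4 31.9] 45.9
outer side z 0.06 px [318.5 208.8] cen mm [558.   23.8] rect [557.6  24.4] [ 82.6 117. ] 25.0
[0.023 0.    0.053]
[ 0.021 -0.    -0.014]
```

View pics/t10c.png

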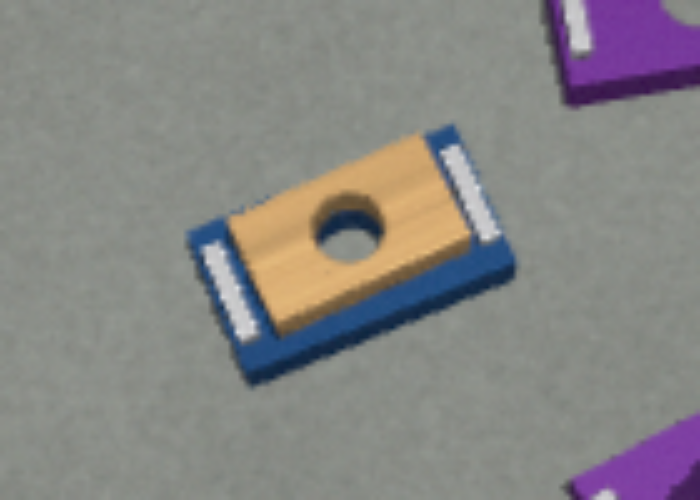

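The top view shows the stack square between the stops, with the hole in line at (269,161).

```bash
python3 -c "
from h import *
print(rays('top',[[246,173],[293.8,153.6],[269.9,163.3]],.04).round(4))"
```

```text
[[ 0.5378  0.0902  0.04  ]
 [ 0.5851 -0.0231  0.04  ]
 [ 0.5614  0.0337  0.04  ]]
```

Emit:
servo_tool(motion=[{"fingers": -1, "translation": [0.5, 0, 0.6], "roll": 0}, {"fingers": -1, "translation": [0.8, 0, 1], "roll": 0}, {"fingers": -1, "translation": [0.8, 0, 1], "roll": 0}, {"fingers": -1, "translation": [0.8, 0, 1], "roll": 0}, {"fingers": -1, "translation": [0.8, 0, 1], "roll": 0}, {"fingers": -1, "translation": [0.8, 0, 1], "roll": 0}, {"fingers": -1, "translation": [0.8, 0, 1], "roll": 0}, {"fingers": -1, "translation": [0.8, 0, 1], "roll": 0}])

```text
clock: 19.77
ee_pos: [0.5446, -0.0113, 0.1738]
orientation: [-1.543, -0.342, 0.344]
force: [0.4, -1.0, -1.1]
opening: 0.268
```

Emit:
servo_tool(motion=[{"fingers": -1, "translation": [0.8, 0, 0.8], "roll": 0}, {"fingers": -1, "translation": [0.42, 0, 0.42], "roll": 0}, {"fingers": -1, "translation": [0, 0, 0], "roll": 0}, {"fingers": -1, "translation": [0, 0, 0], "roll": 0}, {"fingers": -1, "translation": [0, 0, 0], "roll": 0}])

```text
clock: 20.4
ee_pos: [0.5622, 0.0343, 0.1746]
orientation: [-1.544, -0.34, 0.341]
force: [0.3, 0.6, -1.7]
opening: 0.273
```

Run:
```python
from h import *
go(.5625,.0360,.0748,25)
snap('wrist','w11'); snap('side','s11')
cv2.imwrite('pics/s11c.png',cv2.resize(cv2.imread('pics/s11.png')[120:280,230:400],None,fx=3.5,fy=3.5))
```

```text
clk 20.4 pos [0.5622 0.0343 0.1746] yaw 24.9 down [-0.    -0.001 -1.   ] q [-0.48  0.32  0.42  1.82 -0.15  1.03  0.43] F [ 0.3  0.6 -1.7] op 0.273
units in tool axes now [0.035 3.327 0.05 ] roll total -0.1
units in tool axes after roll [0.035 3.327 0.05 ]
```

View pics/w11.png

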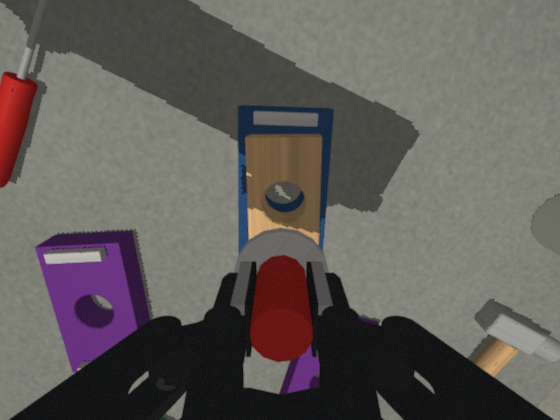

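View pics/s11c.png

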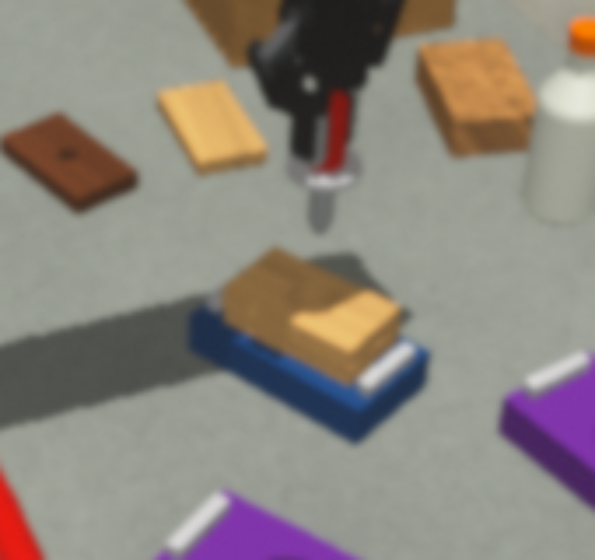

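Emit:
servo_tool(motion=[{"fingers": -1, "translation": [0.04, 0.4, 0.05], "roll": 0}, {"fingers": -1, "translation": [0, 0.6, 0], "roll": 0}, {"fingers": -1, "translation": [0, 0.4, 0], "roll": 0}, {"fingers": -1, "translation": [0, 0, 0], "roll": 0}, {"fingers": -1, "translation": [0, 0, 0], "roll": 0}])

```text
clock: 21.12
ee_pos: [0.5633, 0.038, 0.1327]
orientation: [-1.544, -0.343, 0.343]
force: [-0.0, 0.2, -0.6]
opening: 0.263
```

Run:
```python
from h import *
s=bot.observe(); M=R.from_rotvec(s['orientation']).as_matrix()
go(.5630,.0365,.0748,25)
im=snap('wrist','w12'); snap('side','s12')
blob('wrist',cv2.inRange(hsv(im),(8,70,70),(25,255,255)),.06,(200,80,370,250),s,minA=200)
cv2.imwrite('pics/s12c.png',cv2.resize(cv2.imread('pics/s12.png')[140:270,250:390],None,fx=4,fy=4))
```

```text
clk 21.12 pos [0.5633 0.038  0.1327] yaw 25.0 down [ 0.  0. -1.] q [-0.47  0.37  0.41  1.86 -0.18  0.95  0.45] F [-0.   0.2 -0.6] op 0.263
units in tool axes now [-0.032  1.93  -0.041] roll total 0.0
units in tool axes after roll [-0.032  1.93  -0.041]
outer wrist z 0.06 px [279.5 195. ] cen mm [551.8  61.1] rect [555.4  54.1] [55.8 69.4] 25.0
```

View pics/w12.png

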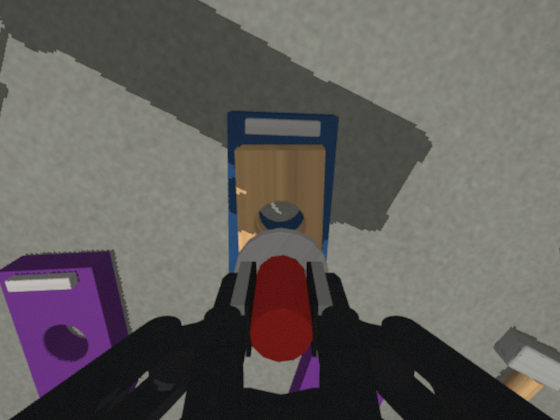

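View pics/s12c.png

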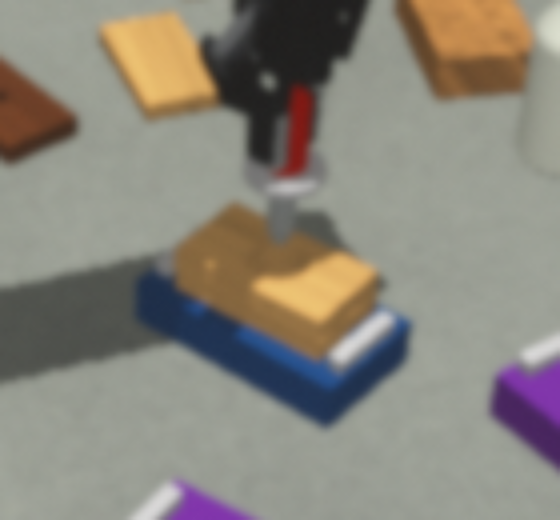

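The pin tip is over the hole, laterally aligned at column ~281. I'll lower it in steps.

Emit:
servo_tool(motion=[{"fingers": -1, "translation": [-0.02, 0.3, -0.02], "roll": 0}, {"fingers": -1, "translation": [0, 0.3, 0], "roll": 0}, {"fingers": -1, "translation": [0, 0.3, 0], "roll": 0}, {"fingers": -1, "translation": [0, 0, 0], "roll": 0}, {"fingers": -1, "translation": [0, 0, 0], "roll": 0}])

```text
clock: 21.85
ee_pos: [0.5629, 0.0373, 0.1056]
orientation: [-1.543, -0.343, 0.343]
force: [-0.4, -0.4, -0.2]
opening: 0.266
```

Run:
```python
from h import *
go(.5630,.0365,.0748,25)
snap('side','s13')
cv2.imwrite('pics/s13c.png',cv2.resize(cv2.imread('pics/s13.png')[140:270,250:390],None,fx=4,fy=4))
```

```text
clk 21.85 pos [0.5629 0.0373 0.1056] yaw 25.0 down [ 0.  0. -1.] q [-0.46  0.4   0.39  1.88 -0.19  0.89  0.47] F [-0.4 -0.4 -0.2] op 0.266
units in tool axes now [-0.008  1.027 -0.025] roll total 0.0
units in tool axes after roll [-0.008  1.027 -0.025]
```

View pics/s13c.png

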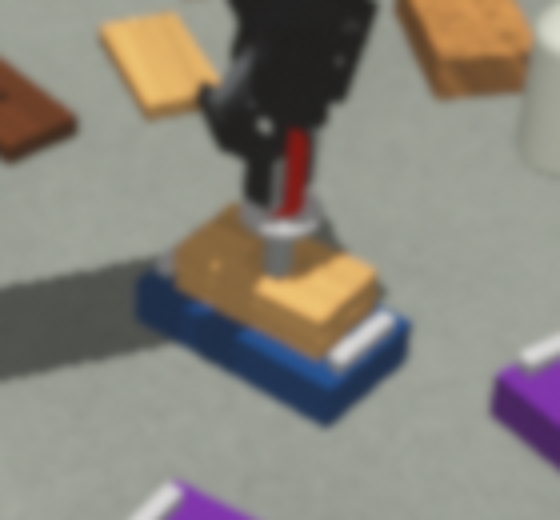

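The pin is in the hole with no contact force. I'll continue down.

Emit:
servo_tool(motion=[{"fingers": -1, "translation": [0, 0.3, -0.02], "roll": 0}, {"fingers": -1, "translation": [0, 0.3, 0], "roll": 0}, {"fingers": -1, "translation": [0, 0.3, 0], "roll": 0}, {"fingers": -1, "translation": [0, 0, 0], "roll": 0}, {"fingers": -1, "translation": [0, 0, 0], "roll": 0}, {"fingers": -1, "translation": [0, 0, 0], "roll": 0}])

```text
clock: 22.65
ee_pos: [0.5634, 0.0368, 0.0789]
orientation: [-1.543, -0.344, 0.342]
force: [-0.1, 0.1, -1.5]
opening: 0.267
```

Emit:
servo_tool(motion=[{"fingers": -1, "translation": [0, 0.05, 0], "roll": 0}, {"fingers": -1, "translation": [0, 0.05, 0], "roll": 0}, {"fingers": -1, "translation": [0, 0.03, 0], "roll": 0}, {"fingers": -1, "translation": [0, 0, 0], "roll": 0}, {"fingers": -1, "translation": [0, 0, 0], "roll": 0}])

```text
clock: 23.28
ee_pos: [0.563, 0.0367, 0.0747]
orientation: [-1.543, -0.343, 0.343]
force: [0.8, -0.6, -1.3]
opening: 0.264
```

Emit:
servo_tool(motion=[{"fingers": -1, "translation": [0, 0.03, 0], "roll": 0}, {"fingers": -1, "translation": [0, 0.02, 0], "roll": 0}, {"fingers": -1, "translation": [0, 0, 0], "roll": 0}, {"fingers": -1, "translation": [0, 0, 0], "roll": 0}])

```text
clock: 23.78
ee_pos: [0.5631, 0.0368, 0.0737]
orientation: [-1.543, -0.343, 0.343]
force: [-2.0, 0.4, 5.6]
opening: 0.266
```

Run:
```python
from h import *
go(.5630,.0365,.0738,25)
snap('side','s14')
cv2.imwrite('pics/s14c.png',cv2.resize(cv2.imread('pics/s14.png')[140:270,250:390],None,fx=4,fy=4))
```

```text
clk 23.77 pos [0.5631 0.0368 0.0737] yaw 25.0 down [ 0.  0. -1.] q [-0.44  0.44  0.38  1.91 -0.22  0.83  0.49] F [-2.   0.4  5.6] op 0.266
units in tool axes now [-0.007 -0.002 -0.006] roll total 0.0
units in tool axes after roll [-0.007 -0.002 -0.006]
```

View pics/s14c.png

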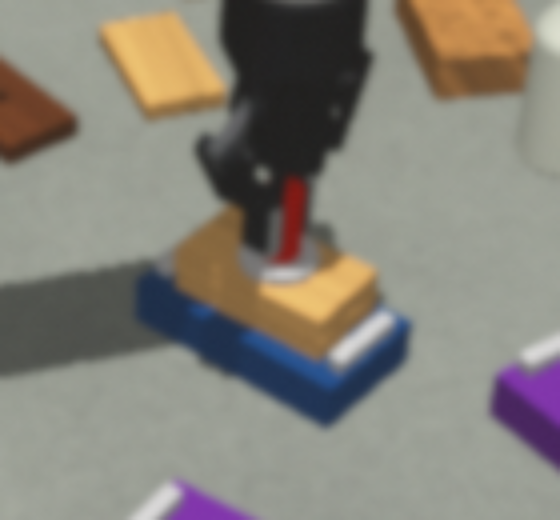

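The force shows 6 N of contact, and the collar is seated on the upper blank. I'll open gently and retreat.

Emit:
servo_tool(motion=[{"fingers": -0.3, "translation": [0, 0, 0], "roll": 0}, {"fingers": -0.1, "translation": [0, 0, 0], "roll": 0}, {"fingers": 0.1, "translation": [0, 0, 0], "roll": 0}, {"fingers": 0.3, "translation": [0, 0, 0], "roll": 0}, {"fingers": 0.3, "translation": [0, 0, 0], "roll": 0}, {"fingers": 0.3, "translation": [0, 0, 0], "roll": 0}])

```text
clock: 24.58
ee_pos: [0.563, 0.0368, 0.0732]
orientation: [-1.543, -0.343, 0.343]
force: [-0.2, 0.3, -0.4]
opening: 0.644
```

Emit:
servo_tool(motion=[{"fingers": 0.3, "translation": [0, -0.2, 0], "roll": 0}, {"fingers": 0.3, "translation": [0, -0.5, 0], "roll": 0}, {"fingers": 0.3, "translation": [0, -0.8, 0], "roll": 0}, {"fingers": 0.3, "translation": [0, -0.8, 0], "roll": 0}, {"fingers": 0.3, "translation": [0, -0.8, 0], "roll": 0}, {"fingers": 0.3, "translation": [0, -0.8, 0], "roll": 0}, {"fingers": 0.3, "translation": [0, -0.5, 0], "roll": 0}, {"fingers": 0.3, "translation": [0, 0, 0], "roll": 0}])

```text
clock: 25.58
ee_pos: [0.5639, 0.0368, 0.2067]
orientation: [-1.543, -0.345, 0.34]
force: [-0.4, 0.1, 0.2]
opening: 0.65
```

Emit:
servo_tool(motion=[{"fingers": 0.3, "translation": [0, 0, -0.8], "roll": 0}, {"fingers": 0.3, "translation": [0, 0, -1], "roll": 0}, {"fingers": 0.3, "translation": [0, 0, -1], "roll": 0}, {"fingers": 0.3, "translation": [0, 0, -1], "roll": 0}, {"fingers": 0.3, "translation": [0, 0, -1], "roll": 0}, {"fingers": 0.3, "translation": [0, 0, -0.5], "roll": 0}, {"fingers": 0.3, "translation": [0, 0, 0], "roll": 0}, {"fingers": 0.3, "translation": [0, 0, 0], "roll": 0}])

```text
clock: 26.58
ee_pos: [0.63, -0.1056, 0.2047]
orientation: [-1.542, -0.344, 0.345]
force: [-0.3, 0.1, 0.6]
opening: 0.649
```

Run:
```python
from h import *
s=bot.observe()
go(.5630,.0365,.0738,25)
snap('side','s15');snap('top','t15');w=snap('wrist','w15')
a=cv2.resize(cv2.imread('pics/s15.png')[150:270,250:390],None,fx=2.8,fy=2.8);b=cv2.resize(cv2.imread('pics/t15.png')[105:225,200:340],None,fx=2.8,fy=2.8)
cv2.imwrite('pics/c15.png',np.hstack([a,b]))
for n,im in [('side',load('s15')),('top',load('t15'))]:
    blob(n,cv2.inRange(hsv(im),(0,150,60),(6,255,255)),.111,(220,105,340,225),minA=10)
    blob(n,cv2.inRange(hsv(im),(0,0,150),(180,60,255)),.066,(255,145,285,175) if n=='top' else (295,180,345,225),minA=10)
```

```text
clk 26.57 pos [ 0.63   -0.1056  0.2047] yaw 25.1 down [-0.001  0.001 -1.   ] q [-0.24  0.43  0.47  1.61 -0.21  1.15  0.71] F [-0.3  0.1  0.6] op 0.649
units in tool axes now [-0.007  4.374  5.229] roll total 0.1
units in tool axes after roll [-0.02   4.374  5.229]
outer side z 0.111 px [320.1 193.9] cen mm [553.3  13.6] rect [553.6  11.7] [69.9 19.6] 61.1
outer side z 0.066 px [312.5 202.5] cen mm [552.1  41.2] rect [552.3  42.8] [27.9 13.2] 73.2
outer side z 0.066 px [321.5 189.7] cen mm [598.1  73.7] rect [585.   70.2] [100.5 114.9] 58.8
outer top z 0.111 px [269.8 155.4] cen mm [558.2  32.3] rect [558.6  32.8] [20.1 32.6] 89.9
outer top z 0.066 px [263.9 160.9] cen mm [556.9  46.7] rect [558.7  46.8] [35.9 16.5] 31.4
```

View pics/c15.png

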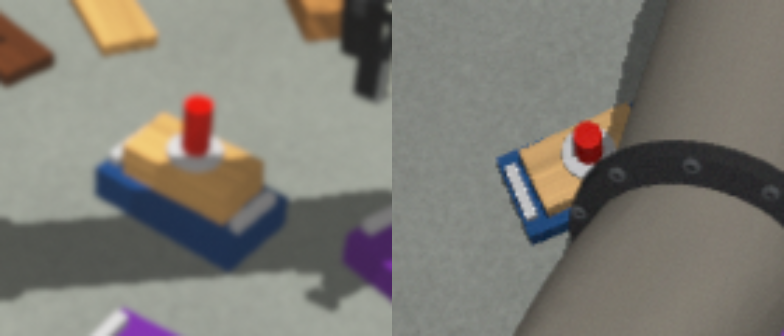

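View pics/w15.png

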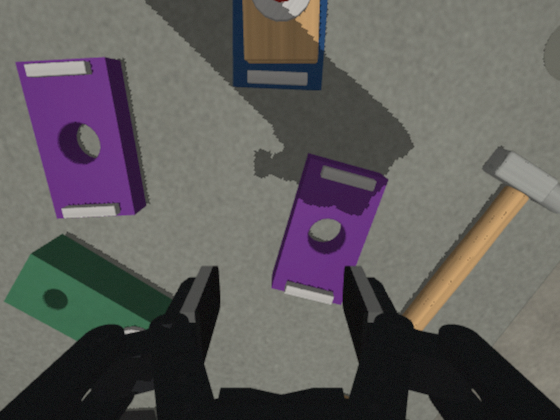

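The side view shows the pin upright and its collar flat on the squared stack, which sits between the jig's stops. The gripper is clear. Handing in.

```bash
python3 -c "
from rig import bot
print(bot.sign_off())"
```

```text
the job is handed in; nothing more can be done
None
```

I laid the loose holed blank flat on the lower blank on the blue jig. I then took the red-knobbed pin from the green stand, lowered it through both blanks into the jig and let go. I handed the job in at about 27 s of the 61 s allowed; `sign_off` gives no verdict.

**What the last checks showed:**
- **Seating:** I felt about 6 N of contact at the height where the collar should meet the upper blank. After release, the side view shows the pin upright with its collar flat, the two blanks square between the jig's stops, and the gripper clear.
- **Upper blank on lower:** the wrist camera put the upper blank at (563, 38) mm and the lower one at (565, 37) mm. Both lie at about 25° yaw.
- **Jig:** the top view put its centre at about (561, 34) mm, so everything was in line within about 5 mm. The limits are 13–15 mm.

**Disagreements and gaps:**
- The cameras differed by up to 6 mm between the wrist and top views along the blank's length, and by more from the side view, so I averaged the wrist and top views when placing.
- In the last top picture the arm hid part of the stack, so the final colour-blob positions from it were partial. I judged the pin's final position from the side view and the tool pose at release.

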